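# Draw down a sample cabinet's sash with the hook pole

## Robot

A 6-joint arm with a two-finger parallel gripper is mounted at the origin on a cart in front of the work surface, level with it; the furniture and walls round the work are solid. World frame = base frame: x ahead of the robot, y to its left, z up, the work surface at z = 0. Lengths are in m, angles in rad, forces in N, time in s.
With the tool pointing down it reaches from about 0.35 to 0.8 m from the base axis. Payload 7.3 kg.
Tool frame: the origin (TCP) lies between the finger pads; the fingertips stand 25 mm ahead of it and the grasp point (between the pads) lies 6 mm ahead of it (r.tip_extent is the distance from the TCP to the fingertips, in m); z points along the fingers, y is the line along which they close (so a half turn about z gives the same grasp; the last joint's range is limited). The gripper opens to 85 mm and grips with 20 to 120 N. Pads are 22 mm wide; open, the fingers measure 114 mm over their backs; the gripper's body (76 mm by 85 mm) begins 54 mm behind the grasp point. The pads swing forward as they close: fully open they stand 13 mm farther back than shut.
Start: joints at [-1.37, 0.342, 1.524, -0, 1.275, -0.146], TCP at [0.178, -0.494, 0.256] pointing down, gripper open.
Joint ranges: [-2.53, 2.53], [-0.77, 2.02], [0.04, 2.7], [-1, 4.14], [0.28, 2.66], [-3.11, 3.11]. Speed limits (rad/s): [2.57, 2.57, 3.14, 3.14, 3.14, 3.14].

## Interface

Orientations are given as a unit quaternion [x, y, z, w].
In Python, from workcell import r, command_gripper, optics gives the robot as it stands. The module is installed in compiled form; this text tells all that it offers. Calls block until the motion is done:
- r.reach(position, orientation): joint-space move of the TCP to a pose.
- r.move_straight(position, orientation=None, speed=0.15, max_force=None): straight line of the TCP; orientation=None keeps the orientation; speed is the mean speed in m/s. With max_force (N) it stops when the force on the tool has changed by that much, and returns True; else False.
- r.movej(angles): joint-space move.
- command_gripper(opening, force=None): finger opening in m; force is the grip in N (None keeps the last); returns when the fingers have stopped.
- r.hold(seconds).
- r.solve_ik(position, orientation): joint angles nearest the present ones, or None.
- r.read_state(): the state.
- optics.get_image(name): name is "scene" or "top"; returns (picture, depth): 384x512x3 uint8, red, green, blue; 384x512 float32, m along the optical axis (not along the pixel's ray), 0 where there is no reading.
- optics.camera_model(name): a dict with "K" (3x3 intrinsics, pixels), "R" (3x3) and "t" (3): a world point X has camera coordinates R X + t. Camera axes: x right, y down, z forward; pixel columns grow to the right and rows downward; lengths in m; the calibration is good to about 2 mm. A picture is of the moment at which its call begins. camera_model takes no time and is no camera call.
A pose or a line that the arm cannot do raises r.PlanningError and nothing moves.
- r.finish_job(): hands the job in; it is judged then, once.
The state is a dict: "time_s": time; "joint_positions": joint angles; "dq": joint speeds; "tau": joint torques, N m; "eef_pos": TCP position; "eef_rot": TCP orientation; "contact_force": force on the tool from outside, world axes, zero at the start; "torque": the same for the moment, N m; "grip_width": finger opening in m; "grip_force": force on a finger pad.
Only numpy, scipy, OpenCV 4.12 (cv2) and the standard library are available. Lean on these libraries where they do the work, as an engineer would, in place of code of your own. Each camera call takes 0.05 s, during which the arm holds its last target. There are 200 camera calls.

## Task

Close the small sample cabinet: take the hook pole from its stand, hook it into the steel ring on the raised sash and draw the sash down past its spring catch, then pull it firmly on to its bottom stop with 15 to 20 N for a moment so that the seal seats and the catch holds; more than 25 N would break the ring. Only the pole may touch the cabinet. Then unhook it and hang it back in its stand by its collar, as it was, leaving the other things where they are.

Things in the scene. Friction and masses are not known exactly. Their poses are not given: they have to be found in the camera images.
- cabinet: fixed grey sample cabinet, open in front: plinth 130 x 190 mm, housing 160 mm high, two aluminium guide posts with a crossbar to 251 mm. Origin: centre of its underside on the worktop; x from its front inwards (away from the robot), y left, z up. A clear sash 152 mm wide slides vertically between the posts, 55 mm in front of the origin; a sprung catch sits on the left post's front.
- sash (a joint): how far the sash is drawn down, m: 0 raised, 0.075 at its hard rubber bottom stop (gives about 1 mm per 20 N); starts at 0 to 0.015. A balance spring and friction resist with up to 5 N; over the last 15 mm the catch adds up to about 7 N and snaps only in the last 2.5 mm. Short of that the sash rises again when let go; caught, it stays above 0.0722.
- ring (a point): centre of the sash's steel ring, 98 mm in front of the cabinet's origin, on its middle, 0.21 m high with the sash raised and 0.135 m shut; moves with the sash, axes as the cabinet's. The ring stands upright, its hole is entered along x: inner diameter 30 mm, 5 mm wire. It hangs by its top from a 6 mm stem running back to the sash, so behind its lower half 35 mm are free.
- pole: loose hook pole, about 120 g, upright in the stand. Origin: on its shaft axis at the underside of its collar; z up, x along the hook. Above: collar 34 x 30 x 6 mm, then a black grip, 24 mm (x) by 18 mm (y), top 62 mm above the origin; grasp it across y, about 40 mm up. Below: neck 10 mm square for 20 mm, then a 7 mm shaft to a 7 mm crossbar 95 mm down that runs to +x (see hook).
- hook (a point): centre of the rounded end (3.5 mm radius) of the hook's down-turned 7 mm lip: 30 mm ahead (x) of the pole's axis, 106 mm below its origin. The crossbar's underside is 98.5 mm below the origin, with 23 mm free between shaft and lip.
- stand: fixed pole stand: rear post, forked plate with its top at 140 mm. Origin: on the worktop under the pole's place; x from the fork's mouth to the post, z up. The slot is 14 mm wide along x, open to -x (arms reach 35 mm in front of the origin), ends 22 mm behind it. The pole's neck stands in the slot, its collar on the plate, hook to +x. Lift it a little and slide it out to -x; hang it back likewise.
- beaker: bystander: glass beaker 57 mm wide, 66 mm high, loose, origin under its centre
- vial_big: bystander: white capped vial 34 mm wide, 56 mm high, loose, origin under its centre
- vial_amber: bystander: amber capped vial 22 mm wide, 55 mm high, loose, origin under its centre
- bottle: bystander: white capped vial 28 mm wide, 44 mm high, loose, origin under its centre
- clamp_block: bystander: aluminium clamp block 29 x 50 x 20 mm, loose, origin under its centre

How it is judged:
On the way, in this order (a step that is already met when the one before it is completed fails the run):
1. the hook's lip is through the ring and the pole is out of its stand (x of hook in the frame of ring between 0.004 and 0.032 m and y of hook in the frame of ring between -0.015 and 0.015 m and z of hook in the frame of ring between -0.03 and 0.016 m), for 0.1 s.
2. with the hook in the ring, the sash is pulled on to its stop with more than 13 N (value of joint sash above 0.074 m and x of hook in the frame of ring above 0.002 m and distance between hook and ring below 0.045 m and contact force between pole and sash above 13 N), for 0.2 s.
At the end, for the whole second after the job is handed in: The catch holds the sash down (over 72.2 of 75 mm) with nothing pulling, and the pole hangs at rest in the fork of the stand: origin 140 mm high within 5 mm, within 20 mm along the slot and 6 mm across, tilt under 0.12 rad, hook lip on the post side (+x) of the stand origin (value of joint sash above 0.0722 m and x of pole in the frame of stand between -0.02 and 0.02 m and y of pole in the frame of stand between -0.006 and 0.006 m and z of pole in the frame of stand between 0.135 and 0.145 m and angle between pole's own z axis and vertical below 0.12 rad and linear speed of pole below 0.02 m/s and angular speed of pole below 0.2 rad/s and x of hook in the frame of stand above 0 m); the robot touches nothing.
It fails at once if the pole presses on the cabinet, its sash or ring with more than 25 N (contact force between pole and cabinet above 25 N).
It fails at once if the hand or arm touches the cabinet, sash or ring (contact force between any of the fingers, the arm and cabinet above 1 N).
It fails at once if a bystander is moved by more than 25 mm (distance of any of beaker, vial_big, vial_amber, bottle, clamp_block from where it was at the start of the episode above 0.025 m).
It also fails if it takes over 72 s, if anything falls off the work surface, if the arm or the gripper's body presses on something with over 40 N, if the wrist force passes 120 N, or if a joint passes its speed limit or range.

## Working session

There is one attempt and no reset: what is moved stays moved. The work goes in short steps, each a Python script; the robot and the scene stay as the last script left them, time stands still between calls to the robot, and variables do not carry over. Pictures are saved under pics/ and viewed, at most 10 in all, crops included, and the job is handed in when it is done.

```bash
mkdir -p pics; python3 - <<'E'
from workcell import r, optics
import cv2, numpy as np
for n in("scene","top"):
    im,d=optics.get_image(n); cv2.imwrite(f"pics/{n}0.png",im[:,:,::-1]); np.savez(f"{n}0.npz",im=im,d=d,**optics.camera_model(n))
    m=optics.camera_model(n); print(n,np.round(m["K"],1).tolist(),np.round(m["R"],3).tolist(),np.round(-m["R"].T@m["t"],3), (d>0).mean())
s=r.read_state(); print(s["time_s"],s["eef_rot"],s["eef_pos"],s["contact_force"])
E
```

```text
scene [[450.1, 0.0, 249.2], [0.0, 450.1, 193.6], [0.0, 0.0, 1.0]] [[-0.758, -0.652, 0.016], [-0.269, 0.29, -0.919], [0.595, -0.7, -0.395]] [-0.09   0.734  0.587] 0.9960225423177084
top [[376.2, 0.0, 254.7], [0.0, 376.2, 186.2], [0.0, 0.0, 1.0]] [[-0.02, -1.0, -0.021], [-0.999, 0.02, -0.04], [0.041, 0.021, -0.999]] [ 0.532 -0.036  1.052] 0.9958597819010416
0.1 [ 9.85005674e-01  1.72520603e-01 -2.87160840e-05 -6.80415523e-04] [ 0.17839595 -0.49343326  0.255692  ] [ 0.40257494 -0.45102922 -0.43594404]
```

View pics/scene0.png

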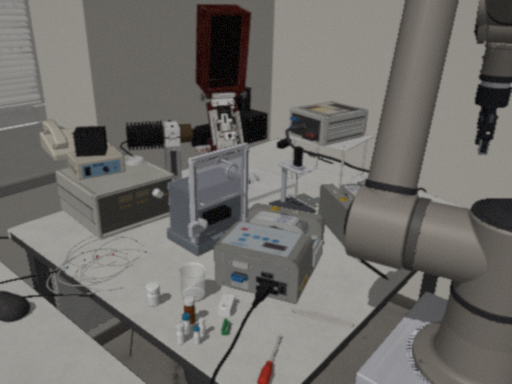

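View pics/top0.png

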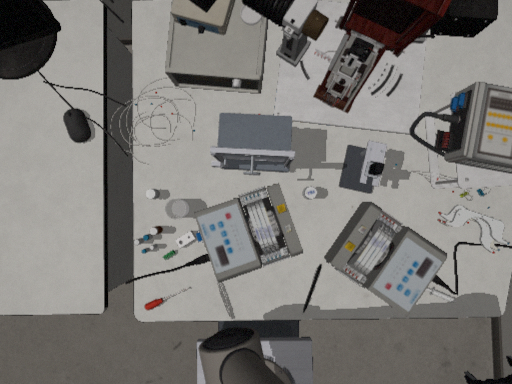

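The scene view shows the cabinet at about (212,195), with the stand and black-grip pole at about (295,165). In the top view the cabinet is at (255,145), the stand at (365,168) and the big vial at (310,192). I'll zoom in on these.

```bash
python3 - <<'E'
import cv2, numpy as np
a=cv2.imread("pics/top0.png")[100:220,200:400]; b=cv2.imread("pics/scene0.png")[110:255,150:350]
cv2.imwrite("pics/c1.png",cv2.resize(a,None,fx=4,fy=4,interpolation=cv2.INTER_CUBIC)); cv2.imwrite("pics/c2.png",cv2.resize(b,None,fx=4,fy=4,interpolation=cv2.INTER_CUBIC))
E
```

```text
(no output)
```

View pics/c1.png

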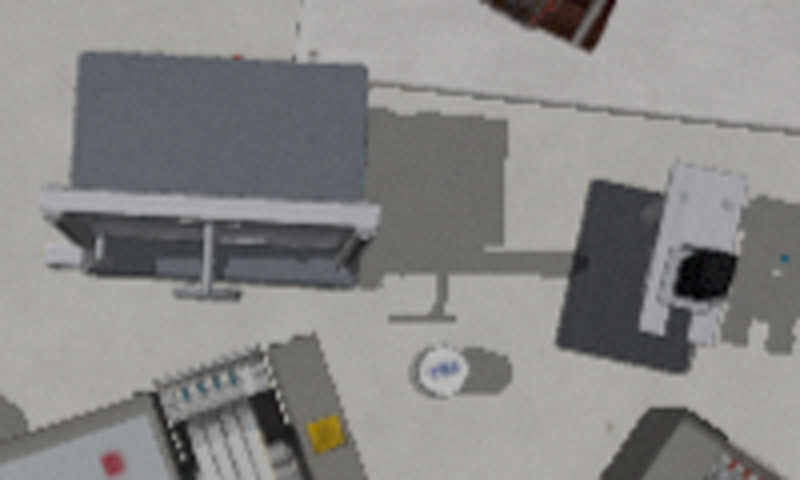

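View pics/c2.png

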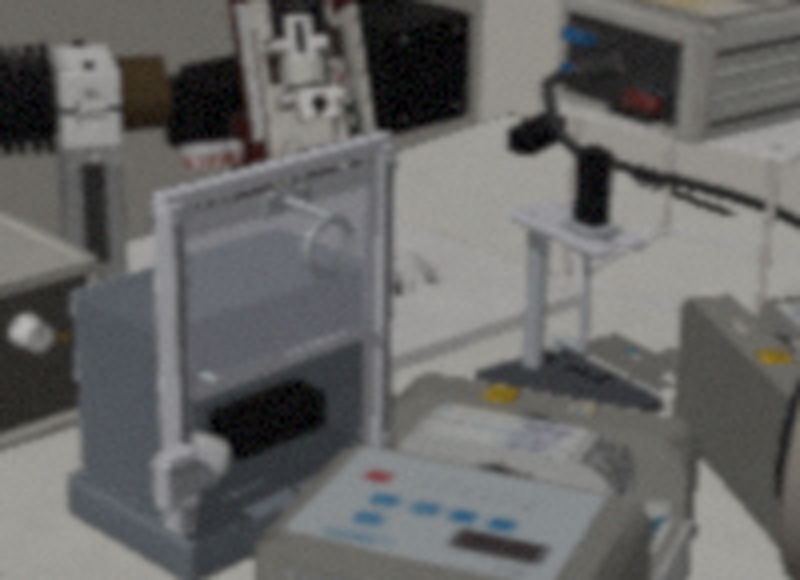

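The crops show the ring and stem in front of the sash (top pixel about (252,173), scene (232,170)). The stand's fork mouth points at the robot, and the black grip is at top pixel (376,168). Next I'll use depth to get metric poses.

```bash
cat > h.py <<'E'
import numpy as np, cv2
def cloud(f):
    q=np.load(f); d=q["d"]; v,u=np.mgrid[:384,:512]; K=q["K"]
    c=np.stack([(u-K[0,2])/K[0,0]*d,(v-K[1,2])/K[1,1]*d,d],-1)
    return (c-q["t"])@q["R"], q["im"].astype(int), d
def rect(p):
    (c,s,a)=cv2.minAreaRect((p[:,:2]*1000).astype(np.float32)); return np.round(c,1),np.round(s,1),round(a,1)
E
python3 - <<'E'
from h import *
def sel(P,lo,hi): return (P>np.array(lo)).all(-1)&(P<np.array(hi)).all(-1)
for n in("top","scene"):
    P,im,d=cloud(n+"0.npz"); u=np.mgrid[:384,:512]
    def rep(name,lo,hi,ex=None):
        m=sel(P,lo,hi)
        if ex is not None: m&=ex
        p=P[m]
        if len(p)<4: print(n,name,len(p)); return
        print(n,name,len(p),"mean",np.round(p.mean(0)*1000,1),"rect",*rect(p),"z",np.round(np.percentile(p[:,2],[5,50,95])*1000,1))
    dark=im.sum(-1)<120
    rep("table",[.45,-.2,-.03],[.5,-.13,.03])
    rep("crossbar",[.5,-.2,.236],[.75,.15,.27])
    rep("housing",[.5,-.2,.15],[.8,.15,.17])
    rep("ring?",[.45,-.1,.17],[.585,.06,.235])
    rep("plate",[.5,-.45,.13],[.75,-.25,.15],~dark)
    rep("grip",[.5,-.45,.185],[.66,-.25,.22],dark)
    rep("gripall",[.5,-.45,.155],[.66,-.25,.22],dark)
    rep("standbase",[.45,-.45,.003],[.75,-.2,.02],im.sum(-1)<330)
E
```

```text
top table 455 mean [ 474.5 -165.7    1.4] rect [ 475.3 -164.6] [69.6 49.9] 89.3 z [-1.8  1.3  4.4]
top crossbar 552 mean [638.3 -14.4 251. ] rect [638.7 -14.8] [181.1  19.8] 85.7 z [244.4 251.7 254.2]
top housing 2622 mean [697.6 -19.3 161.2] rect [694.4 -66.3] [153.3 299.5] 11.3 z [158.5 161.2 163.9]
top ring? 0
top plate 666 mean [ 625.6 -305.5  142.3] rect [ 614.3 -359.2] [173.8 107.9] 85.4 z [138.7 141.9 148. ]
top grip 156 mean [ 619.6 -346.9  197. ] rect [ 624.8 -368.2] [ 24.9 173.3] 17.0 z [185.6 200.5 205.5]
top gripall 198 mean [ 617.2 -339.5  192.2] rect [ 624.8 -368.1] [ 25.6 173.2] 16.7 z [169.6 192.8 205.1]
top standbase 1263 mean [ 610.4 -302.4   11.5] rect [ 594.6 -319.9] [244.1 288.2] 87.9 z [ 3.4 12.8 16.7]
scene table 0
scene crossbar 479 mean [635.3  -2.3 246.9] rect [635.3 -10.2] [183.2  20.8] 84.8 z [236.6 247.7 254. ]
scene housing 715 mean [664.7  17.7 160.1] rect [692.8 -64.8] [156.5 306.5] 11.4 z [151.2 161.6 168.2]
scene ring? 0
scene plate 250 mean [ 616.2 -302.5  142.4] rect [ 612.7 -355.4] [175.8 109.3] 84.0 z [136.4 142.5 148.6]
scene grip 72 mean [ 609.1 -324.8  194.6] rect [ 623.6 -364.5] [ 23.5 175.4] 17.6 z [185.4 194.3 204.7]
scene gripall 140 mean [ 603.6 -306.9  182.4] rect [ 623.4 -363.9] [ 23.5 176.6] 17.6 z [157.4 185.2 203.2]
scene standbase 481 mean [ 611.  -321.2   12.4] rect [ 598. -330.] [263.7 207.7] 9.5 z [ 3.4 14.3 16.8]
```

```bash
python3 - <<'E'
from h import *
def sel(P,lo,hi): return (P>np.array(lo)).all(-1)&(P<np.array(hi)).all(-1)
for n in("top","scene"):
    P,im,d=cloud(n+"0.npz"); S=im.sum(-1)
    def rep(name,m):
        k,l,st,_=cv2.connectedComponentsWithStats(m.astype(np.uint8),connectivity=8)
        for i in range(1,k):
            if st[i,4]<8: continue
            p=P[l==i]; print(n,name,st[i],"mean",np.round(p.mean(0)*1000,1),"rect",*rect(p),"z",np.round(np.percentile(p[:,2],[5,50,95])*1000,1))
    rep("crossbar",sel(P,[.55,-.13,.236],[.7,.1,.27]))
    rep("housing",sel(P,[.64,-.13,.15],[.8,.1,.17]))
    rep("ring",sel(P,[.56,-.07,.14],[.622,.04,.24]))
    rep("plate",sel(P,[.55,-.37,.132],[.72,-.25,.15])&(S>350))
    rep("grip",sel(P,[.5,-.36,.19],[.66,-.25,.22])&(S<150))
    rep("base",sel(P,[.45,-.40,.006],[.75,-.2,.02])&(S<330))
    rep("vial",sel(P,[.5,-.25,.03],[.6,-.1,.07]))
E
python3 - <<'E'
import cv2;a=cv2.imread("pics/top0.png")[125:205,330:410];b=cv2.imread("pics/top0.png")[140:190,205:305]
cv2.imwrite("pics/c3.png",cv2.resize(a,None,fx=7,fy=7,interpolation=cv2.INTER_CUBIC))
E
```

```text
top crossbar [210 146  85  14 552] mean [638.3 -14.4 251. ] rect [638.7 -14.8] [181.1  19.8] 85.7 z [244.4 251.7 254.2]
top housing [ 217  113   75   38 2549] mean [699.2 -19.3 161.2] rect [699.5 -19. ] [175.2  84.5] 86.0 z [158.7 161.2 163.7]
top ring [243 161  18  14  78] mean [601.1 -11.5 223.3] rect [601.   -8.8] [33.1 32.2] 28.0 z [195.3 228.2 233.4]
top plate [360 141  27  46 590] mean [ 626.8 -302.5  142.3] rect [ 619.4 -303.3] [ 45.9 104.7] 76.8 z [139.  141.9 147.9]
top grip [373 163  11  11  97] mean [ 602.7 -296.4  202.3] rect [ 603.  -297.6] [17.6 24.5] 68.9 z [195.4 203.1 205.8]
top base [339 145  34  48 929] mean [ 611.8 -288.2   13.5] rect [ 617.1 -302.2] [ 90.2 119.2] 76.7 z [10.3 13.5 16.7]
top base [343 202  20  28  31] mean [ 489.9 -280.6   14.1] rect [ 489.3 -280. ] [ 1.3 90.6] 53.9 z [ 9.7 14.  19.5]
top base [370 220   7  10  15] mean [ 461.2 -333.8   16. ] rect [ 462.8 -336.2] [ 5.7 29.2] 51.2 z [13.  16.3 18.7]
top vial [303 187  14  12 139] mean [ 553.3 -159.9   55.5] rect [ 553.6 -160.6] [32.3 29.4] 88.6 z [36.5 56.8 60.7]
scene crossbar [188 143  61  24 479
[... 344 characters left out ...]
8 186   6   4   8] mean [640.6  20.2 164.2] rect [640.5  19.7] [17.1  0.8] 89.8 z [161.9 163.9 167.2]
scene ring [224 160  15  20 103] mean [597.3  -8.2 214.7] rect [597.3 -10.9] [33.1 33.9] 52.4 z [194.2 215.4 232.4]
scene plate [277 160  35  15 206] mean [ 615.2 -291.   141.8] rect [ 616.6 -300.1] [ 51.3 107.6] 74.8 z [136.5 142.4 147. ]
scene grip [294 147  10   7  48] mean [ 598.2 -289.8  198.3] rect [ 600.1 -288.8] [27.5 16.9] 16.7 z [191.  198.1 205.1]
scene base [269 197  47  16 356] mean [ 618.  -307.    14.7] rect [ 615.3 -300.3] [ 88.5 128.8] 78.7 z [12.5 14.8 16.8]
scene base [325 222   6   8  22] mean [ 466.  -260.8   14.8] rect [ 465.8 -260.9] [ 2.3 37.9] 54.9 z [10.9 15.  19.3]
```

View pics/c3.png

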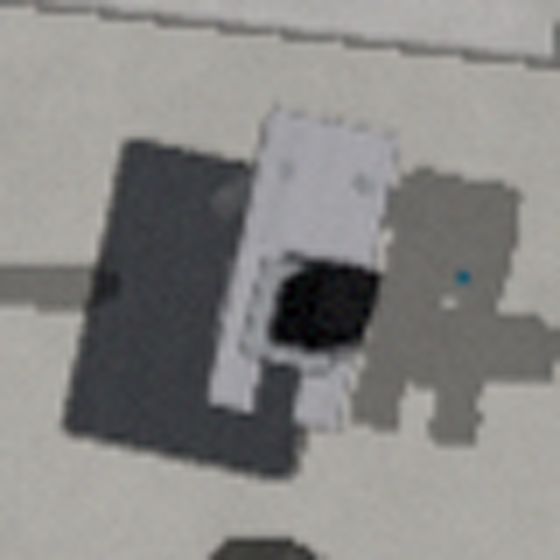

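The crop shows the fork axis running up-right, with the mouth toward the robot and the grip at top pixel (376,168). The estimates come out as:

| Item | Yaw | Position |
|---|---|---|
| Stand | -13.2° | origin (0.602, -0.2985) |
| Cabinet | -4.3° | ring at about (0.596, -0.0115, 0.21) |

Before grasping I'll check clearances and IK.

```bash
cat >> h.py <<'E'
SO=np.array([.602,-.2985]); SY=np.radians(-13.2); CY=np.radians(-4.3); RG=np.array([.596,-.0115,.210])
ax=lambda y:np.array([np.cos(y),np.sin(y)])
def quat(y): return [float(np.cos(y/2)),float(np.sin(y/2)),0.,0.]
DZ=.046   # TCP above pole origin
def pole(xy,z,dz=DZ): return [float(xy[0]),float(xy[1]),float(z+dz)]
E
python3 - <<'E'
from h import *
from workcell import r, command_gripper
P,im,d=cloud("top0.npz")
for nm,lo,hi in(("near stand",[.45,-.46,],[.72,-.2]),("slide-out",[.42,-.36],[.56,-.2]),("transit",[.42,-.3],[.57,.1])):
    m=(P[...,:2]>lo).all(-1)&(P[...,:2]<hi).all(-1); p=P[m]; p=p[p[:,2]<.5]
    for h in(.05,.1,.15,.206):
        t=p[p[:,2]>h]; print(nm,h,len(t), np.round(t.min(0),3) if len(t) else "", np.round(t.max(0),3) if len(t) else "")
for xy,z,y in((SO,.25,SY),(SO,.14,SY),(SO-.09*ax(SY),.2,SY),(RG[:2]-.08*ax(CY),.31,CY),(RG[:2]-.015*ax(CY),.31,CY),(RG[:2]-.015*ax(CY),.218,CY)):
    q=r.solve_ik(pole(xy,z),quat(y)); print(None if q is None else np.round(q,2))
q=np.array(r.solve_ik(pole(SO,.25),quat(SY)))
command_gripper(.05,60)
r.reach(pole(SO,.25),quat(SY))
s=r.read_state(); print(s["time_s"],s["contact_force"],s["grip_width"],s["eef_pos"])
E
```

```text
near stand 0.05 2834 [ 0.45 -0.46  0.05] [ 0.72  -0.251  0.258]
near stand 0.1 2327 [ 0.45 -0.46  0.1 ] [ 0.72  -0.252  0.258]
near stand 0.15 1002 [ 0.589 -0.46   0.15 ] [ 0.72  -0.287  0.258]
near stand 0.206 310 [ 0.6   -0.46   0.206] [ 0.72  -0.288  0.258]
slide-out 0.05 1590 [ 0.42 -0.36  0.05] [ 0.526 -0.23   0.125]
slide-out 0.1 1174 [ 0.42  -0.359  0.1  ] [ 0.526 -0.23   0.125]
slide-out 0.15 0  
slide-out 0.206 0  
transit 0.05 4998 [ 0.42 -0.3   0.05] [0.569 0.1   0.145]
transit 0.1 4062 [ 0.42 -0.3   0.1 ] [0.569 0.1   0.145]
transit 0.15 0  
transit 0.206 0  
[-0.57  0.61  0.98 -0.    1.55  1.23]
[-0.57  0.67  1.17 -0.    1.3   1.23]
[-0.63  0.46  1.37 -0.    1.31  1.17]
[-0.16  0.27  1.36 -0.    1.52  1.49]
[-0.15  0.4   1.17 -0.    1.57  1.5 ]
[-0.15  0.44  1.35 -0.    1.35  1.5 ]
2.25 [-0.19920673 -0.32680938  0.52478901] 0.05002479735650101 [ 0.60135858 -0.29938929  0.29591023]
```

```bash
python3 - <<'E'
from h import *
P,im,d=cloud("top0.npz")
for y in np.arange(-.36,-.2,.01):
    m=(abs(P[...,1]-y)<.005)&(P[...,0]>.42)&(P[...,0]<.56)
    p=P[m]; print(round(y,2),[ (round(float(t[:,0].max()),3) if len(t:=p[p[:,2]>h]) else None) for h in(.03,.05,.08,.11)], round(float(p[:,2].max()),3))
from workcell import r, command_gripper
print(r.move_straight(pole(SO,.14),quat(SY),.1,8))
command_gripper(.0,110); s=r.read_state(); print(s["time_s"],s["grip_width"],s["grip_force"],s["eef_pos"],s["contact_force"])
r.move_straight(pole(SO,.15),quat(SY),.05); r.hold(.2)
s=r.read_state(); print(s["contact_force"],s["torque"])
E
```

```text
-0.36 [0.499, 0.499, 0.456, 0.451] 0.119
-0.35 [0.504, 0.504, 0.469, 0.461] 0.124
-0.34 [0.504, 0.504, 0.474, 0.466] 0.125
-0.33 [0.513, 0.513, 0.513, 0.503] 0.124
-0.32 [0.52, 0.52, 0.52, 0.511] 0.125
-0.31 [0.526, 0.526, 0.526, 0.516] 0.125
-0.3 [0.523, 0.523, 0.523, 0.521] 0.124
-0.29 [0.51, 0.51, 0.508, 0.508] 0.124
-0.28 [0.496, 0.496, 0.496, 0.494] 0.118
-0.27 [0.484, 0.484, 0.484, 0.479] 0.118
-0.26 [0.47, 0.47, 0.47, 0.47] 0.117
-0.25 [0.456, 0.456, 0.456, 0.452] 0.118
-0.24 [0.441, 0.441, 0.441, 0.44] 0.119
-0.23 [0.427, 0.427, 0.427, 0.426] 0.116
-0.22 [None, None, None, None] 0.007
-0.21 [None, None, None, None] 0.007
False
3.9 0.016424419602157948 107.39367127418518 [ 0.60220086 -0.29851866  0.18662991] [-0.68507742  0.44469133  2.8894314 ]
[ 0.23195088  0.20481333 -1.88221222] [0.03808495 0.01190125 0.00938061]
```

```bash
python3 - <<'E'
from h import *
from workcell import r, optics
a=ax(SY)
print(r.move_straight(pole(SO,.165),quat(SY),.08,10))
print(r.move_straight(pole(SO-.081*a,.165),quat(SY),.08,10))
print(r.move_straight(pole(SO-.081*a,.31),quat(SY),.15,10))
r.move_straight(pole(RG[:2]-.105*ax(CY),.3105),quat(CY),.15)
r.hold(.3); s=r.read_state(); print(s["time_s"],s["contact_force"],s["eef_pos"],s["grip_width"])
for n in("scene","top"):
    im,d=optics.get_image(n); np.savez(n+"1.npz",im=im,d=d,**optics.camera_model(n)); cv2.imwrite(f"pics/{n}1.png",im[:,:,::-1])
b=cv2.imread("pics/scene1.png")[60:260,130:330]
cv2.imwrite("pics/c4.png",cv2.resize(b,None,fx=3,fy=3,interpolation=cv2.INTER_CUBIC))
E
```

```text
False
False
False
9.375 [-0.5620879  -0.15406703 -1.10188086] [ 0.49132869 -0.00383969  0.35645326] 0.017046343817308424
```

View pics/c4.png

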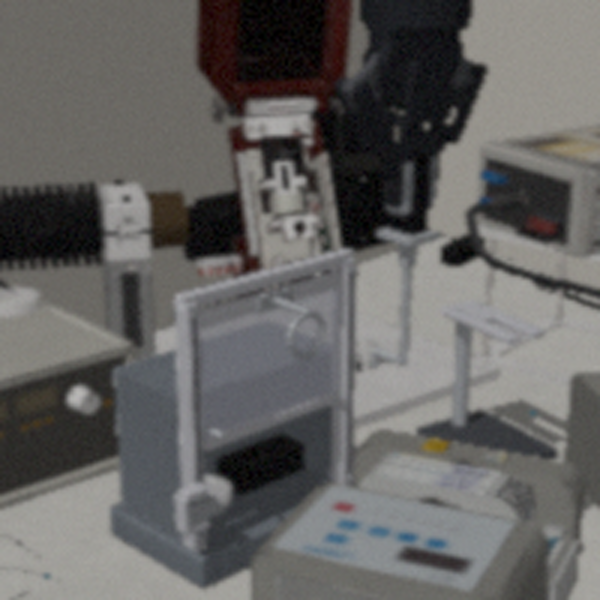

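The view shows the pole upright in the hand, with the hook at scene pixel about (252,178) facing the ring at about (232,169). I'll compare these with the predictions, using projection and depth.

```bash
python3 - <<'E'
from h import *
from workcell import optics
a=ax(CY); o=RG[:2]-.105*a
hook=np.r_[o+.03*a,.3105-.106]; elbow=np.r_[o,.3105-.095]; 
for n in("scene","top"):
    m=optics.camera_model(n); pr=lambda X:np.round((lambda c:c[:2]/c[2])(m["K"]@(m["R"]@X+m["t"])),1)
    print(n,"lip",pr(hook),"elbow",pr(elbow),"ring",pr(RG),"ring top",pr(RG+[0,0,.0175]),"ring bot",pr(RG-[0,0,.0175]))
    P,im,d=cloud(n+"1.npz")
    for nm,lo,hi in(("bar",[.47,-.05,.195],[.55,.04,.224]),("shaft",[.46,-.06,.225],[.54,.06,.285]),("ring",[.57,-.05,.185],[.608,.03,.24]),("collar",[.45,-.06,.3],[.54,.06,.325])):
        k=(P>lo).all(-1)&(P<hi).all(-1); p=P[k]; vv,uu=np.nonzero(k)
        if len(p): print(nm,len(p),np.round(p.mean(0)*1e3,1),np.round(np.percentile(p,[3,97],axis=0)*1e3,1).tolist(),"uv",uu.min(),uu.max(),vv.min(),vv.max())
P,im,d=cloud("scene1.npz")
c=cv2.resize(im[150:190,215:265,::-1].astype(np.uint8),None,fx=12,fy=12,interpolation=cv2.INTER_CUBIC); cv2.imwrite("pics/c5.png",c)
E
```

```text
scene lip [254.8 181.6] elbow [264.5 180.7] ring [232.5 171. ] ring top [232.5 164.1] ring bot [232.5 177.8]
bar 52 [506.3  -1.5 216.8] [[488.1, -5.6, 206.4], [520.6, 2.2, 222.3]] uv 254 265 176 182
shaft 80 [489.2  -0.7 254.4] [[486.1, -4.6, 227.7], [493.0, 2.1, 282.8]] uv 263 266 152 177
ring 91 [595.1  -8.  212.7] [[590.9, -25.5, 193.2], [602.2, 10.5, 231.8]] uv 226 238 162 179
collar 137 [485.8   3.4 315.9] [[473.1, -14.2, 301.7], [505.8, 13.8, 324.4]] uv 256 276 134 145
top lip [249.6 206.6] elbow [248.7 220.2] ring [251.4 173.3] ring top [251.2 172.7] ring bot [251.6 173.8]
ring 61 [597.2 -11.  220.6] [[593.2, -28.6, 194.5], [605.9, 5.6, 232.1]] uv 243 260 168 174
```

View pics/c5.png

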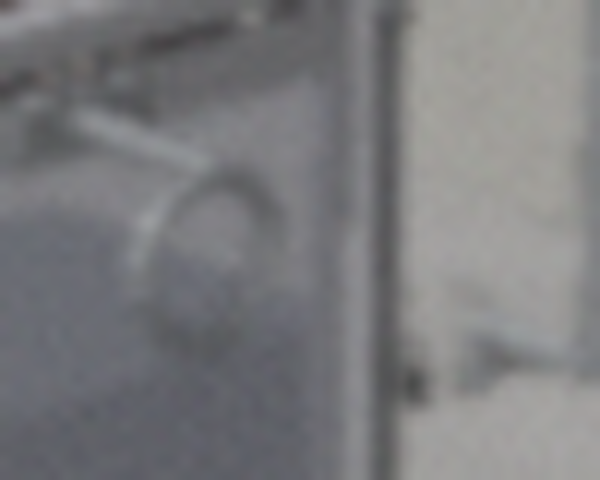

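The measured ring is at (232.5,171.8) and the lip at (254.6,180.8). Both match the predictions within about 1 px (2 mm), so I'll enter the ring.

```bash
python3 - <<'E'
from h import *
from workcell import r, optics
a=ax(CY)
r.move_straight(pole(RG[:2]-.105*a,.309),quat(CY),.1); r.hold(.2)
f0=np.array(r.read_state()["contact_force"])
print(r.move_straight(pole(RG[:2]-.015*a,.309),quat(CY),.05,3))
r.hold(.3); s=r.read_state(); print(s["time_s"],f0,np.array(s["contact_force"])-f0,s["eef_pos"])
np.save("f0.npy",f0)
im,d=optics.get_image("scene"); np.savez("scene2.npz",im=im,d=d,**optics.camera_model("scene"))
cv2.imwrite("pics/c6.png",cv2.resize(im[135:205,200:280,::-1],None,fx=8,fy=8,interpolation=cv2.INTER_CUBIC))
E
```

```text
False
12.175 [-0.31078226  0.29914402 -1.25756818] [ 0.79308967 -0.78146801  0.6711847 ] [ 0.58098587 -0.0103973   0.35503501]
```

View pics/c6.png

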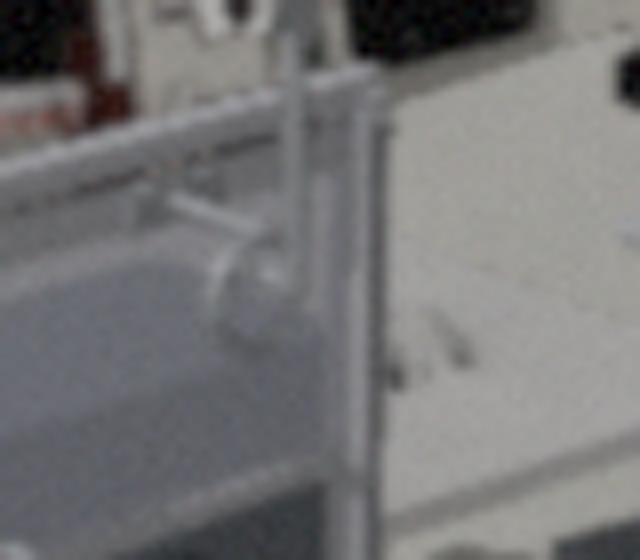

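The hook's bar and lip sit inside the ring (crop about (265,280)) with no side force. Now I'll pull down with a force-guarded servo.

```bash
python3 - <<'E'
from h import *
from workcell import r, optics
a=ax(CY); f0=np.load("f0.npy"); xy=RG[:2]-.015*a
def F(n=4):
    v=[]
    for _ in range(n): r.hold(.02); v.append(np.array(r.read_state()["contact_force"])-f0)
    return np.mean(v,0)
z=.309; log=[]
while z>.2405:
    z-=.004; hit=r.move_straight(pole(xy,z),quat(CY),.05,12); f=F(2); log.append((round(z,4),*np.round(f,1)))
    if hit or f[2]>11: print("guard",hit); break
for l in log: print(*l)
s=r.read_state(); print(s["time_s"],s["eef_pos"],np.round(s["torque"],2))
E
```

```text
0.305 -0.2 0.5 -0.5
0.301 0.8 -0.2 0.3
0.297 0.8 0.1 -0.2
0.293 0.6 0.3 -0.2
0.289 0.2 -0.7 0.5
0.285 -0.1 -0.4 -0.7
0.281 0.9 0.0 -0.2
0.277 0.5 -0.6 -0.4
0.273 -0.5 0.1 -0.1
0.269 0.3 -0.7 -0.1
0.265 0.3 -0.2 -0.1
0.261 0.3 -0.2 -0.4
0.257 0.1 -0.2 -0.2
0.253 0.1 -0.5 0.1
0.249 1.0 -0.8 0.3
0.245 0.9 -0.6 -0.5
0.241 0.6 0.2 0.5
0.237 0.5 -0.5 0.6
17.325 [ 0.58102142 -0.01038965  0.2827164 ] [-0.02 -0.01 -0.02]
```

There was no resistance over 70 mm, so the hook has missed the ring or only passed in front of it. I'll look.

```bash
python3 - <<'E'
from h import *
from workcell import r, optics
a=ax(CY); o=RG[:2]-.015*a
for n in("scene","top"):
    im,d=optics.get_image(n); np.savez(n+"3.npz",im=im,d=d,**optics.camera_model(n)); P,im2,d=cloud(n+"3.npz")
    for nm,lo,hi in(("low",[.56,-.05,.11],[.608,.04,.185]),("ring",[.56,-.05,.185],[.608,.03,.24])):
        k=(P>lo).all(-1)&(P<hi).all(-1); p=P[k]; vv,uu=np.nonzero(k)
        if len(p): print(n,nm,len(p),np.round(p.mean(0)*1e3,1),np.round(np.percentile(p,[3,97],axis=0)*1e3,1).tolist(),"uv",uu.min(),uu.max(),vv.min(),vv.max())
    if n=="scene": cv2.imwrite("pics/c7.png",cv2.resize(im[135:215,200:280,::-1],None,fx=7,fy=7,interpolation=cv2.INTER_CUBIC))
P,im,d=cloud("scene2.npz")
E
```

```text
scene low 127 [590.   -6.1 157.8] [[573.0, -25.8, 131.5], [605.9, 9.7, 181.3]] uv 226 252 183 208
scene ring 81 [578.9  -7.5 215.4] [[568.3, -14.1, 187.5], [586.2, 3.4, 239.6]] uv 229 246 161 183
```

View pics/c7.png

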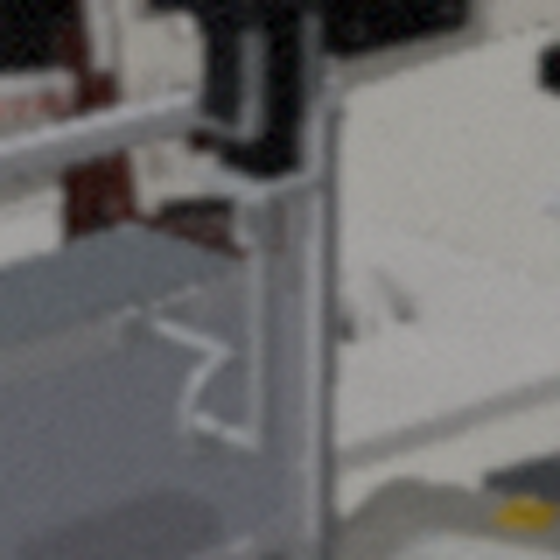

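The picture shows the sash drawn well down with the hook in the ring (about crop (215,410)), so it is engaged and the resistance is just small. I'll continue in fine steps to the stop.

```bash
python3 - <<'E'
from h import *
from workcell import r, optics
a=ax(CY); f0=np.load("f0.npy"); xy=RG[:2]-.015*a
def F(n=3):
    v=[]
    for _ in range(n): r.hold(.02); v.append(np.array(r.read_state()["contact_force"])-f0)
    return np.mean(v,0)
z=.237; log=[]; f=F()
while z>.205:
    st=.001 if z>.2245 else .0004
    if f[2]>11: st=.0002
    z-=st; hit=r.move_straight(pole(xy,z),quat(CY),.02,10); f=F(); log.append((round(z,4),*np.round(f,1)))
    if hit: print("hit",z); z=r.read_state()["eef_pos"][2]-DZ
    if f[2]>16.3 : break
if f[2]>16: 
    for _ in range(5): r.hold(.1); print("hold",np.round(F(),1))
for l in log: print(*l)
s=r.read_state(); print(s["time_s"],s["eef_pos"],np.round(s["torque"],2)); np.save("z.npy",z)
E
```

```text
hold [-3.6 -0.  16. ]
hold [-3.7 -0.1 16.2]
hold [-3.8  0.5 16.5]
hold [-3.9 -0.  16.5]
hold [-4.1  0.2 16.2]
0.236 0.4 0.1 2.5
0.235 0.0 -0.2 3.1
0.234 0.2 0.1 2.8
0.233 -0.6 0.0 4.0
0.232 -1.3 -0.7 6.7
0.231 -1.8 -0.4 9.2
0.23 -2.3 0.1 10.7
0.229 -1.8 -0.2 10.4
0.228 -2.3 -0.5 11.1
0.2278 -2.1 -0.2 12.6
0.2276 -2.8 -0.4 12.3
0.2274 -2.4 -0.5 11.7
0.2272 -3.0 -0.2 12.9
0.227 -3.0 -0.0 12.9
0.2268 -2.8 0.2 12.9
0.2266 -2.3 0.5 12.5
0.2264 -3.2 -0.2 12.9
0.2262 -2.9 -0.1 13.3
0.226 -2.5 -0.1 12.6
0.2258 -3.7 0.1 13.0
0.2256 -3.1 0.1 13.1
0.2254 -2.6 0.2 12.7
0.2252 -3.2 -0.2 12.9
0.225 -2.9 -0.1 10.8
0.224 -1.0 0.0 6.1
0.2236 -0.7 -0.5 5.8
0.2232 -0.2 -0.7 4.5
0.2228 -0.2 -1.3 3.7
0.2224 -0.2 -0.8 3.6
0.222 -0.1 -0.6 4.1
0.2216 0.2 -0.3 2.7
0.2212 0.1 -0.4 1.6
0.2208 -0.1 -0.4 0.9
0.2204 0.1 -0.2 2.0
0.22 -0.2 -0.1 3.6
0.2196 -0.4 0.2 3.9
0.2192 -0.3 -0.5 3.9
0.2188 -0.2 -0.1 3.7
0.2184 -0.2 -0.2 3.9
0.218 -0.6 -0.5 6.2
0.2176 -1.2 0.0 8.4
0.2172 -1.0 -0.2 10.0
0.2168 -2.7 -0.1 11.4
0.2166 -2.3 -0.2 12.9
0.2164 -3.2 -0.3 12.7
0.2162 -3.1 0.1 13.9
0.216 -3.3 -0.4 14.9
0.2158 -4.0 0.0 15.3
0.2156 -4.3 0.1 16.4
32.925 [ 0.58121542 -0.01037205  0.26381645] [0.11 0.94 0.09]
```

The catch peaked at 13 N and snapped, then the stop built up and I held about 16.5 N for 0.5 s. Next I'll unload, raise to mid-hole and measure bar, shaft and ring numerically before withdrawing.

```bash
python3 - <<'E'
from h import *
from workcell import r, optics
a=ax(CY); f0=np.load("f0.npy"); xy=RG[:2]-.015*a
print(r.move_straight(pole(xy,.2352),quat(CY),.04,25)); r.hold(.2)
s=r.read_state(); print(s["time_s"],np.array(s["contact_force"])-f0)
im,d=optics.get_image("scene"); np.savez("scene4.npz",im=im,d=d,**optics.camera_model("scene"))
P,im,d=cloud("scene4.npz")
for zl in np.arange(.105,.225,.005):
    k=(P>[.555,-.05,zl]).all(-1)&(P<[.606,.03,zl+.005]).all(-1); p=P[k]
    if len(p): print(round(zl,3),len(p),np.round(p.min(0)[:2]*1e3,1),np.round(p.max(0)[:2]*1e3,1),"med",np.round(np.median(p,0)[:2]*1e3,1))
cv2.imwrite("pics/c8.png",cv2.resize(im[150:220,205:275,::-1].astype(np.uint8),None,fx=8,fy=8,interpolation=cv2.INTER_CUBIC))
E
```

```text
False
33.7667 [-1.42832055 -0.90773719  0.26184809]
0.105 7 [556.  -48.5] [566.8 -44.4] med [560.8 -45.2]
0.11 7 [557.2 -49.6] [567.8 -44.3] med [562.3 -47. ]
0.115 2 [555.6 -46.5] [596.1  -6.4] med [575.8 -26.5]
0.12 12 [593.1 -23.3] [598.2   2.4] med [595.6 -12. ]
0.125 10 [592.5 -21.5] [597.5   6.5] med [5.94e+02 1.00e-01]
0.13 2 [594.2   6.4] [595.9   8.2] med [595.    7.3]
0.135 5 [591.4  -8.5] [597.9  12.3] med [595.6   8.4]
0.14 24 [577.1 -10.3] [604.9  12.5] med [594.2  -6.9]
0.145 14 [577.5 -20.8] [602.6   9.7] med [593.9  -8.2]
0.15 12 [577.5 -18.8] [600.3   6.9] med [594.    0.9]
0.155 21 [577.3 -17.2] [605.   1.] med [593.7  -8.1]
0.16 6 [577.6 -10.7] [603.2  -4.1] med [587.2  -7.9]
0.165 7 [577.1 -11.7] [582.3  -4.5] med [578.   -8.9]
0.17 6 [575.5 -10.6] [581.9  -4.4] med [577.5  -8.6]
0.175 5 [575.8 -13.1] [581.1  -5.9] med [579.3  -8.2]
0.18 6 [576.  -12.1] [580.8  -5.7] med [577.9  -7.6]
0.185 5 [574.1  -9.4] [580.3  -5.1] med [579.3  -7. ]
0.19 5 [575.7 -10.3] [579.7  -5.4] med [577.   -6.3]
0.195 6 [577.  -13.1] [579.6  -5.8] med [579.3  -8. ]
0.2 7 [577.5 -12.8] [580.7  -4.8] med [578.4  -7.3]
0.205 6 [577.1 -11.4] [581.6  -4.5] med [578.4  -8.4]
0.21 6 [575.3 -11.8] [580.2  -6.6] med [579.1  -9.7]
0.215 8 [575.6 -12.1] [585.9  -4.5] med [578.6  -6. ]
0.22 10 [573.  -12.3] [584.8  -3.6] med [578.4  -5.6]
```

View pics/c8.png

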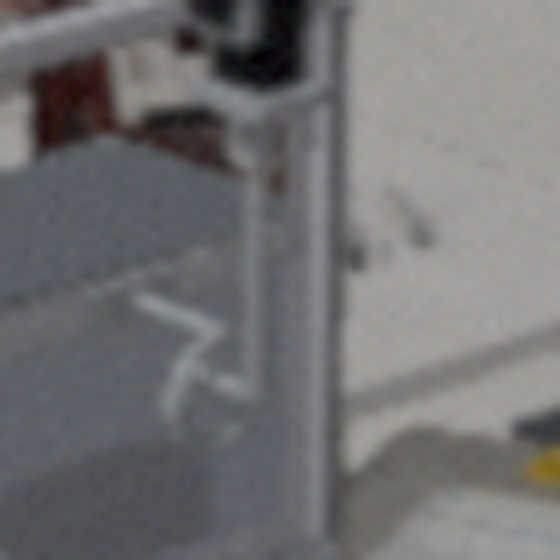

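The hook is mid-hole (crossbar at crop about (220,380) between the ring's top and bottom), the shaft is upright and the catch is holding the sash. Withdrawing and returning the pole.

```bash
python3 - <<'E'
from h import *
from workcell import r, optics
a=ax(CY); b=ax(SY); f0=np.load("f0.npy")
h=r.move_straight(pole(RG[:2]-.105*a,.2352),quat(CY),.05,4)
s=r.read_state(); print(h,s["time_s"],np.array(s["contact_force"])-f0,s["eef_pos"])
if h: raise SystemExit
r.move_straight(pole(RG[:2]-.105*a,.31),quat(CY),.15)
r.move_straight(pole(SO-.081*b,.31),quat(SY),.15)
print(r.move_straight(pole(SO-.081*b,.165),quat(SY),.12,8)); r.hold(.2)
im,d=optics.get_image("scene"); np.savez("scene5.npz",im=im,d=d,**optics.camera_model("scene"))
P,im,d=cloud("scene5.npz"); o=SO-.081*b
for zl in np.arange(.055,.16,.015):
    k=(P>[o[0]-.03,o[1]-.03,zl]).all(-1)&(P<[o[0]+.02,o[1]+.03,zl+.015]).all(-1); p=P[k]
    if len(p): print(round(zl,3),len(p),np.round(np.median(p,0)[:2]*1e3,1))
print(o,r.read_state()["time_s"])
k=(P>[.58,-.05,.1]).all(-1)&(P<[.606,.03,.24]).all(-1); print("ring z",np.percentile(P[k][:,2],[3,50,97]))
E
```

```text
False 35.7667 [ 0.1857603  -1.01000052  0.13254302] [ 0.49146286 -0.0036528   0.28113432]
False
0.055 33 [ 511.5 -292.4]
0.07 47 [ 519.8 -284.3]
0.085 43 [ 518.1 -288.5]
0.1 56 [ 507.7 -292.8]
0.115 13 [ 521.2 -277.4]
0.13 17 [ 522.  -277.2]
0.145 18 [ 519.3 -275.8]
0.16 54 [ 515.3 -271.1]
[ 0.52314011 -0.28000358] 40.0333
ring z [0.12329674 0.14312341 0.16117225]
```

```bash
python3 - <<'E'
from h import *
from workcell import r, optics
ims=[]
for i in range(3):
    im,d=optics.get_image("scene"); np.savez(f"s6{i}.npz",im=im,d=d,**optics.camera_model("scene"))
for f in("scene1","scene4","scene5","s60","s61","s62"):
    P,im,d=cloud(f+".npz")
    k=(P>[.585,-.05,.1]).all(-1)&(P<[.603,.03,.24]).all(-1)
    k2=k&(P[...,2]<(.2 if f=="scene1" else .128)); 
    z=P[k][:,2]; print(f,k.sum(),np.round(np.sort(z)[[0,2,5,8,len(z)//2,-8,-5,-2]]*1e3,1))
print(r.read_state()["time_s"])
A=np.load("scene4.npz")["im"]; B=np.mean([np.load(f"s6{i}.npz")["im"] for i in range(3)],0)
g=lambda x:cv2.cvtColor(x.astype(np.uint8),cv2.COLOR_RGB2GRAY).astype(np.float32)
# ring lower-left part and stem; left of shaft: cols 222-231, rows 183-205
for (r0,r1,c0,c1) in((182,206,218,231),(160,210,185,222)):
    T=g(A)[r0:r1,c0:c1]; W=g(B)[r0-8:r1+8,c0-3:c1+3]
    res=cv2.matchTemplate(cv2.resize(W,None,fx=4,fy=4,interpolation=cv2.INTER_CUBIC),cv2.resize(T,None,fx=4,fy=4,interpolation=cv2.INTER_CUBIC),cv2.TM_CCOEFF_NORMED); _,v,_,l=cv2.minMaxLoc(res); print(v,(l[0]-12)/4,(l[1]-32)/4)
E
```

```text
scene1 88 [191.3 192.6 194.7 195.5 212.6 229.  231.7 232.1]
scene4 89 [119.2 122.  123.  123.8 144.6 219.  231.1 238.7]
scene5 81 [120.2 123.3 124.1 124.5 141.9 158.3 159.2 161.5]
s60 81 [119.8 122.  123.9 124.6 141.3 157.4 158.6 160.1]
s61 82 [119.5 122.5 123.3 124.5 141.6 158.6 159.8 160.8]
s62 83 [119.9 122.5 123.5 124.6 143.1 159.1 159.6 161.9]
40.1833
0.9655594825744629 -0.25 0.0
0.9977405667304993 0.0 0.0
```

The sash hasn't moved since it was unhooked, so the catch holds. Hanging the pole.

```bash
python3 - <<'E'
from h import *
from workcell import r, optics, command_gripper
b=ax(SY)
h=r.move_straight(pole(SO,.165),quat(SY),.06,5); s=r.read_state(); print("slide",h,s["contact_force"],s["eef_pos"])
if h: raise SystemExit
r.hold(.2)
h=r.move_straight(pole(SO,.138),quat(SY),.03,3.5); s=r.read_state(); print("down",h,s["contact_force"],s["eef_pos"],s["time_s"])
E
```

```text
slide False [-0.11167552 -0.45470616 -1.61749506] [ 0.60176666 -0.2984914   0.21113004]
down True [-0.13243843  0.24990985  5.21772186] [ 0.60181256 -0.29836158  0.18661093] 42.6417
```

The collar is seated at z = 0.1406, as expected. Release, retreat and check.

```bash
python3 - <<'E'
from h import *
from workcell import r, optics, command_gripper
command_gripper(.05); r.hold(.2)
print(r.move_straight(pole(SO,.26),quat(SY),.1,8))
r.move_straight(pole(SO-.2*ax(SY)+[-.03,-.05],.30),quat(SY),.2); r.hold(.5)
for n in("top","scene"):
    im,d=optics.get_image(n); np.savez(n+"7.npz",im=im,d=d,**optics.camera_model(n))
    for f in(n+"0",n+"7"):
        P,im,d=cloud(f+".npz"); S=im.sum(-1)
        for nm,m in(("grip",(P>[.56,-.35,.185]).all(-1)&(P<[.66,-.25,.22]).all(-1)&(S<150)),("vial",(P>[.5,-.2,.03]).all(-1)&(P<[.6,-.12,.07]).all(-1)),("shaft",(P>[.57,-.33,.05]).all(-1)&(P<[.625,-.26,.125]).all(-1))):
            if m.sum()>5: print(f,nm,m.sum(),np.round(P[m].mean(0)*1e3,1),np.round(np.percentile(P[m][:,2],95)*1e3,1))
A=np.load("top0.npz")["im"].astype(int);B=np.load("top7.npz")["im"].astype(int)
D=(abs(A-B).sum(-1)>90).astype(np.uint8); k,l,st,_=cv2.connectedComponentsWithStats(D); print([tuple(x) for x in st[1:] if x[4]>15])
P,im,d=cloud("scene7.npz"); k=(P>[.585,-.05,.1]).all(-1)&(P<[.603,.03,.24]).all(-1); z=np.sort(P[k][:,2])*1e3; print("ring",np.round(z[[0,5,len(z)//2,-5]],1))
print(r.read_state()["time_s"])
E
```

```text
False
top0 grip 105 [ 602.3 -296.   201.2] 205.7
top0 vial 139 [ 553.3 -159.9   55.5] 60.7
top7 grip 107 [ 601.4 -297.9  201.4] 206.5
top7 vial 135 [ 552.9 -160.1   55.9] 60.4
scene0 grip 62 [ 598.4 -289.2  195.7] 205.0
scene0 shaft 61 [ 602.4 -294.4   84. ] 121.9
scene7 grip 60 [ 597.7 -291.5  195.6] 204.2
scene7 shaft 60 [ 601.3 -296.    84. ] 119.8
[(np.int32(222), np.int32(154), np.int32(63), np.int32(24), np.int32(232)), (np.int32(368), np.int32(164), np.int32(6), np.int32(10), np.int32(22)), (np.int32(280), np.int32(169), np.int32(34), np.int32(12), np.int32(112)), (np.int32(372), np.int32(233), np.int32(140), np.int32(151), np.int32(8226)), (np.int32(441), np.int32(248), np.int32(13), np.int32(15), np.int32(103)), (np.int32(263), np.int32(304), np.int32(127), np.int32(16), np.int32(1125)), (np.int32(254), np.int32(317), np.int32(10), np.int32(3), np.int32(20)), (np.int32(157), np.int32(331), np.int32(119), np.int32(53), np.int32(3028)), (np.int32(304), np.int32(354), np.int32(8), np.int32(8), np.int32(35)), (np.int32(506), np.int32(356), np.int32(6), np.int32(11), np.int32(48)), (np.int32(248), np.int32(359), np.int32(24), np.int32(15), np.int32(124)), (np.int32(266), np.int32(361), np.int32(8), np.int32(10), np.int32(32)), (np.int32(483), np.int32(363), np.int32(10), np.int32(10), np.int32(27)), (np.int32(222), np.int32(370), np.int32(12), np.int32(14), np.int32(82)), (np.int32(464), np.int32(371), np.int32(32), np.int32(13), np.int32(185)), (np.int32(497), np.int32(374), np.int32(15), np.int32(10), np.int32(94))]
ring [118.9 123.3 142.4 159.8]
46.5083
```

```bash
python3 -c "
from workcell import r
print(r.finish_job())"
```

```text
the job is handed in; nothing more can be done
None
```

The job is handed in at about 46.5 s, verdict not shown: I pulled the sash on to its stop at about 16.5 N and the catch held it; the pole hangs upright in its stand within about 2 mm of where it was, with no bystander seen to move.

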